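Draw the guarded red isolator bolt with the hook stick

TASK

Pick up the orange-handled stick with the hooked end, reach it in through the open front of the yellow barred guard and, with its hook, draw the red-knobbed bolt fully out towards the front of the guard. Leave the black-knobbed bolt as it is and keep the gripper off both bolts; then take the stick out and lay it back down flat where you found it.

Things in the scene. Friction and masses are not known exactly. Their poses are not given: they have to be found in the camera images.
- stick_grip (a point): Grip point of the loose hook stick (150 g), half-way up its orange handle, by the centre of mass. x runs to the hook, y left, z up. Handle 22 wide (26 at its front collar), 24 high, x -94 to +46 mm. Then an 8 mm round shaft to x = +150, where it bends into the hook leg: 8 mm round, along +y to y = +44, at z = 0. Lies flat on a 3 mm blue pad, 115 mm from a green-handled hookless stick.
- red_knob (a point): Centre of the red bolt's upright knob (moves with it): post 16 mm in diameter, free from 24 mm below to 22 mm above this point, then a 19 mm wide cap up to 28 above. -x points out of the guard's open front, the way to draw it; z up. The black bolt stands 110 mm away along y, on either side. Nothing else inside the guard rises higher than 24 mm below this point.
- red_bolt (a joint): How far the red bolt is drawn out: 0 fully in, 0.040 m fully out at its stop. Starts at 0 to 0.006, stays where left, about 2 N friction.
- black_knob (a point): Same point of the black bolt, same shape and axes; not to be moved, it starts 0 to 6 mm out. Yellow guard, from a knob fully in: open front 55 mm towards -x, clear from bench to a crossbar 80 mm above this point; barred roof 80 mm above; barred rear 105 mm towards +x; barred sides 150 mm left and right of the middle between the bolts.

How it is judged:
By the outcome, as a careful person would: the job done as asked, in the order asked, and still so for the second after the job is handed in, with the robot touching nothing.
It also fails if it takes over 54 s, if anything falls off the work surface, if the arm or the gripper's body presses on something with over 40 N, if the wrist force passes 120 N, or if a joint passes its speed limit or range.

ROBOT

A 6-joint arm with a two-finger parallel gripper is mounted at the origin on the work surface. World frame = base frame: x ahead of the robot, y to its left, z up, the work surface at z = 0. Lengths are in m, angles in rad, forces in N, time in s.
With the tool pointing down it reaches from about 0.35 to 0.95 m from the base axis. Payload 17.4 kg.
Tool frame: the origin (TCP) lies at the very end of the fingers, on their centre line; the grasp point (between the pads) lies 19 mm behind it (arm.grip_depth is the distance from the TCP to the grasp point, in m); z points along the fingers, y is the line along which they close (so a half turn about z gives the same grasp; the last joint's range is limited). The gripper opens to 93 mm and grips with 3 to 60 N. Pads are 15 mm wide; open, the fingers measure 128 mm over their backs; the gripper's body (75 mm by 188 mm) begins 65 mm behind the grasp point.
Start: joints at [1.211, 0.116, 1.442, -0, 1.584, -0.038], TCP at [0.213, 0.64, 0.219] pointing down, gripper open.
Joint ranges: [-2.83, 2.83], [-0.83, 2.19], [0.07, 2.5], [-1.14, 4.28], [0.01, 3], [-2.97, 2.97]. Speed limits (rad/s): [1.89, 1.89, 2.22, 3.14, 3.14, 3.14].

INTERFACE

Orientations are given as a unit quaternion [x, y, z, w].
In Python, from plant import arm gives the robot as it stands.
- The arm moves only by the tool move_arm, never from a script. Its argument "plan" is a list of rows, each an object with "xyz": the shift along the tool's x, y, z in units of 40 mm (1.0 is 40 mm), a list of three; "turn": the turn about the tool's z in units of 6 degrees (1.0 is 6 degrees). In form: [{"xyz": [x, y, z], "turn": turn}, ...]. A call has 1 to 20 rows; each row is the pose to reach, as a shift and turn from the pose commanded when the call began, along the tool's axes at that moment; what a row does not reach only later rows make up. A row lasts 1/8 s, in which the tool goes at most 62.5 mm and 10.7 degrees, less where a joint would pass 70% of its speed; a pose out of reach is approached as far as the arm can. A call with a gripper value outside its range is refused whole. "hand" is the gripper's target within -1 to 1 (fully open at 1, half-way at 0, shut at -1), set as the call begins (left out, the last holds). The fingers move at their own pace and stop on an object; "grip_force" is the grip in N (left out, the last holds). Time passes only in rows, so rows that repeat a pose let the fingers close. It gives the time, the measured TCP pose, the force, the opening and the grip force at its end, in the units of the state.
- arm.state(): the state, without advancing time (a new reading comes with each control period).
- arm.camera(name): name is "scene" or "top" or "wrist"; returns a dict with "image" (384x512x3 uint8, red, green, blue), "vertical_fov" (degrees; the focal length in pixels is half the picture's height over the tangent of half this angle, whatever the lens; pixels are square), "cx", "cy" (the principal point, pixels), "rvec" (rotation vector, rad) and "tvec" (3), from world to camera coordinates, as OpenCV has them; the wrist camera has in their place "T_tool_cam" (4x4, takes a point from camera to tool coordinates, whose origin is the TCP and whose axes are the flange's). Camera axes: x right, y down, z forward; pixel columns grow to the right and rows downward; lengths in m; the calibration is good to about 2 mm. A picture is of the moment at which its call begins: read the wrist's pose just before it. There is no depth.
- arm.finish_job(): hands the job in; it is judged then, once.
The state is a dict: "time_s": time; "joint_pos": joint angles; "qd": joint speeds; "tau": joint torques, N m; "tool_pos": TCP position; "eef_rot": TCP orientation; "ft_force": force on the tool from outside, world axes, zero at the start; "torque": the same for the moment, N m; "opening": opening from 0.0 (shut) to 1.0 (fully open); "grip_force": force on a finger pad.
Only numpy, scipy, OpenCV 4.12 (cv2) and the standard library are available. Lean on these libraries where they do the work, as an engineer would, in place of code of your own. Each camera call takes 0.05 s, during which the arm holds its last target. There are 200 camera calls.

## Working session

There is one attempt and no reset: what is moved stays moved. The work goes in short steps, Python scripts to look and compute and a tool call to move; the robot and the scene stay as the last step left them, time stands still between calls to the robot, and variables do not carry over. Pictures are saved under pics/ and viewed, at most 13 in all, crops included, and the job is handed in when it is done.

Besides the shell and the picture viewer there is one more tool, called after "Emit:" as name(argument=value, ...) on one line, values as JSON. move_arm: Moves the arm, as the interface text tells. Its arguments: {"type":"object","properties":{"plan":{"type":"array","items":{"type":"object","properties":{"xyz":{"type":"array","items":{"type":"number"}},"turn":{"type":"number"}}}},"hand":{"type":"number"},"grip_force":{"type":"number"}},"required":["plan"]}

```bash
mkdir -p pics; cat > h.py <<'E'
from plant import arm
import numpy as np, cv2, pickle
def snap(n,f):
    s=arm.state(); c=arm.camera(n); c['s']=s
    pickle.dump(c,open(f'pics/{f}.pkl','wb')); cv2.imwrite(f'pics/{f}.png',c['image'][:,:,::-1]); return c
def load(f): return pickle.load(open(f'pics/{f}.pkl','rb'))
from scipy.spatial.transform import Rotation as R
def cam(c):
    f=192/np.tan(np.radians(c['vertical_fov'])/2)
    K=np.array([[f,0,c['cx']],[0,f,c['cy']],[0,0,1]])
    if 'rvec' in c:
        Rm=cv2.Rodrigues(np.array(c['rvec'],float))[0]; t=np.array(c['tvec'],float).ravel()
    else:
        T=np.eye(4);T[:3,:3]=R.from_quat(c['s']['eef_rot']).as_matrix();T[:3,3]=c['s']['tool_pos']
        M=np.linalg.inv(T@np.array(c['T_tool_cam'])); Rm,t=M[:3,:3],M[:3,3]
    return K,Rm,t
def onplane(c,px,z):
    K,Rm,t=cam(c); o=-Rm.T@t; d=Rm.T@np.linalg.inv(K)@np.array([px[0],px[1],1.])
    return o+d*(z-o[2])/d[2]
def proj(c,P):
    K,Rm,t=cam(c); p=K@(Rm@np.array(P,float)+t); return p[:2]/p[2]
def crop(f,x0,y0,x1,y1,k,out):
    im=load(f)['image'][y0:y1,x0:x1,::-1]; cv2.imwrite(f'pics/{out}.png',cv2.resize(im,None,fx=k,fy=k,interpolation=cv2.INTER_CUBIC))
E
python3 - <<'E'
from h import *
a=snap('scene','s0');b=snap('top','t0')
for c in(a,b): print([c[k] for k in c if k not in('image','s')])
cv2.imwrite('pics/a.png',cv2.resize(np.vstack([a['image'],b['image']])[:,:,::-1],None,fx=.78,fy=.78))
print(arm.state())
E
```

```text
[43.11162463380638, 257.5901871111504, 199.96896886209927, array([ 2.13154458,  1.31023445, -0.50295781]), array([-0.16193304, -0.34333641,  1.36158278])]
[55.2559145024084, 258.165329207957, 194.8179293228658, array([ 2.23560944, -2.1809439 ,  0.08627444]), array([-0.09845799,  0.53176695,  0.90451769])]
{'time_s': 0.1, 'joint_pos': array([ 1.21119733e+00,  1.16440569e-01,  1.44219746e+00, -1.60366209e-05,
        1.58401867e+00, -3.78083238e-02]), 'qd': array([-0.00097999, -0.00058373, -0.00281502, -0.0018524 , -0.00184995,
        0.00041993]), 'tau': array([ 1.89995437e-03, -7.22896028e+01, -6.23863077e+01,  7.82490266e-02,
        2.26440205e-02, -3.61822444e-06]), 'tool_pos': array([0.21343119, 0.64016924, 0.21797792]), 'eef_rot': array([ 1.60202123e-01,  9.87084088e-01, -5.23134418e-04, -9.71601633e-05]), 'ft_force': array([0.33453412, 0.33939933, 0.26386556]), 'torque': array([0.04753697, 0.00042857, 0.02523341]), 'grip_force': 0.0, 'opening': 1.002212049288347}
```

View pics/a.png

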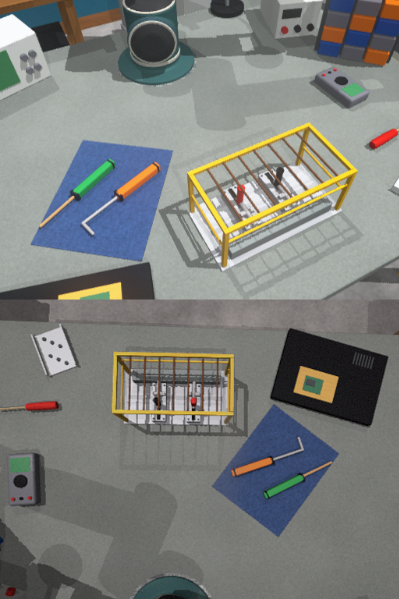

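The top view shows the guard at the top centre, the red knob at about (194,401) and the black at (158,400). The orange stick on the pad is at about (255,465). I'll enlarge both.

```bash
python3 - <<'E'
from h import *
crop('t0',130,50,430,190,2.6,'c1');crop('t0',130,50,430,190,2.6,'c1')
crop('t0',280,130,440,250,5,'c2')
crop('s0',230,150,470,345,3,'c3')
E
```

```text
(no output)
```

View pics/c1.png

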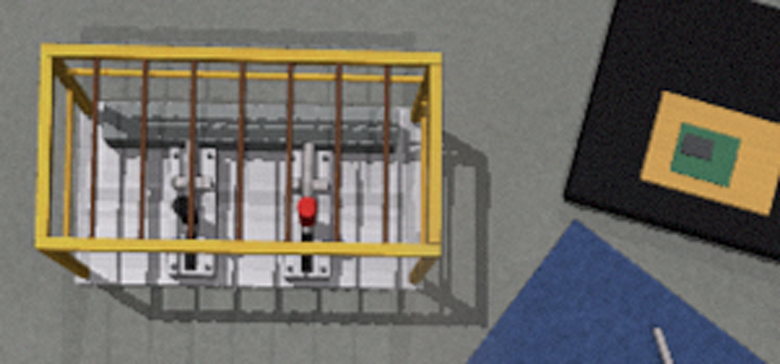

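View pics/c2.png

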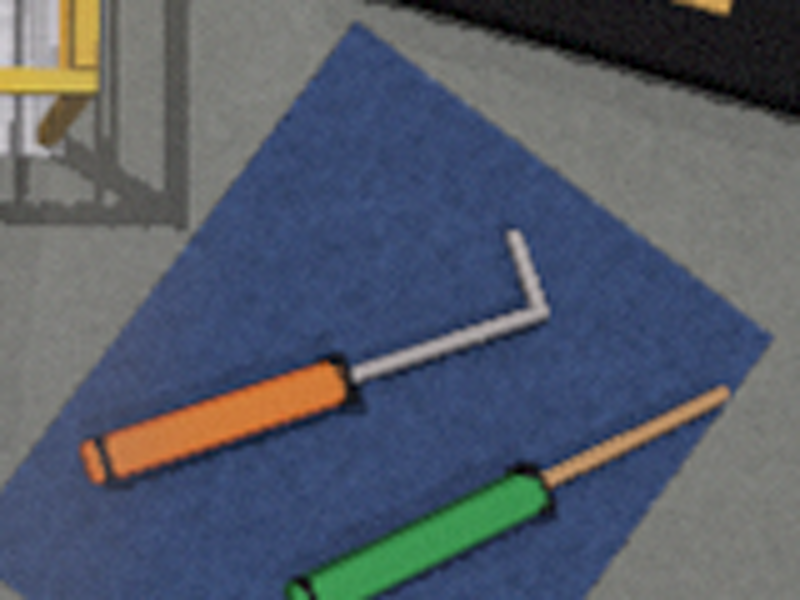

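View pics/c3.png

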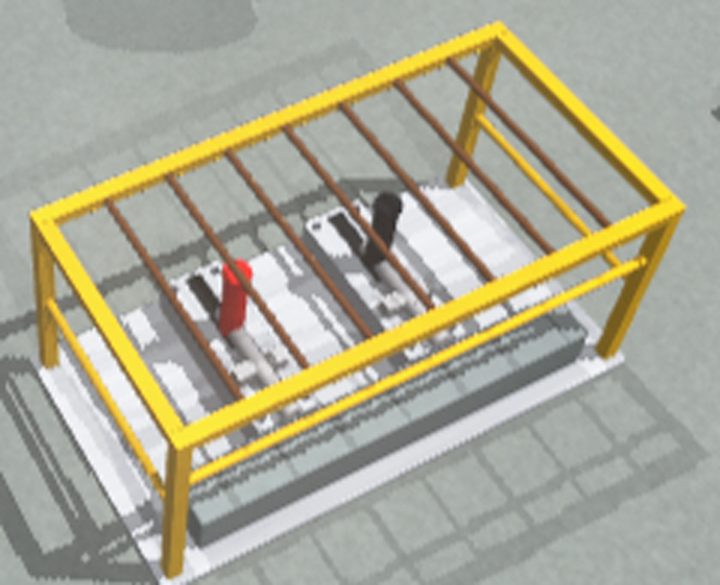

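The enlarged top view puts the red cap at c1 (307,205) and the black cap at (184,205). The stick handle runs (92,462)→(345,382) in c2, its bend is at (543,312) and its hook tip at (515,233). In the scene crop, the caps are at (238,268) red and (388,202) black. Next I'll triangulate.

```bash
cat >> h.py <<'E'
def tri(c1,p1,c2,p2):
    Ps=[];
    for c in(c1,c2):
        K,Rm,t=cam(c);Ps.append(K@np.c_[Rm,t])
    X=cv2.triangulatePoints(Ps[0],Ps[1],np.array(p1,float).reshape(2,1),np.array(p2,float).reshape(2,1)).ravel();X=X[:3]/X[3]
    return X,np.linalg.norm(proj(c1,X)-p1)+np.linalg.norm(proj(c2,X)-p2)
E
python3 - <<'E'
from h import *
np.set_printoptions(precision=4,suppress=True)
t=load('t0');s=load('s0')
T1=lambda u,v:((u+.5)/2.6-.5+130,(v+.5)/2.6-.5+50)
T2=lambda u,v:((u+.5)/5-.5+280,(v+.5)/5-.5+130)
S=lambda u,v:((u+.5)/3-.5+230,(v+.5)/3-.5+150)
for n,a,b in[('redcap',(307,205),(238,268)),('blkcap',(184,205),(388,202)),
 ('FR',(436,250),(38,217)),('FL',(40,244),(500,32)),('RL',(47,51),(676,208)),('RR',(438,57),(182,438)),('redbase',(307,223),(232,328))]: print(n,*tri(t,T1(*a),s,S(*b)))
P={}
for n,a,z in[('rear',(92,462),.015),('front',(345,382),.015),('bend',(543,312),.015),('tip',(515,233),.015)]:
    P[n]=onplane(t,T2(*a),z);print(n,P[n])
u=P['bend']-P['rear'];print(np.degrees(np.arctan2(u[1],u[0])),np.linalg.norm(u)); v=P['tip']-P['bend'];print(np.degrees(np.arctan2(v[1],v[0])),np.linalg.norm(v))
print(R.from_quat(arm.state()['eef_rot']).as_matrix())
w=arm.camera('wrist');print(w['T_tool_cam'],w['vertical_fov'])
E
```

```text
redcap [ 0.6812 -0.0547  0.1018] 0.6874796814669031
blkcap [0.6787 0.0538 0.0996] 1.1042290127593282
FR [ 0.6336 -0.1616  0.1598] 0.7988039781777179
FL [0.6302 0.1619 0.1552] 0.9583945223500769
RL [0.7905 0.1626 0.1563] 1.4114131086513537
RR [ 0.7944 -0.1589  0.1623] 1.877552113013896
redbase [ 0.6799 -0.0539  0.0353] 1.2563936143753602
rear [ 0.4684 -0.1867  0.015 ]
front [ 0.5116 -0.3138  0.015 ]
bend [ 0.5496 -0.4143  0.015 ]
tip [ 0.5893 -0.3998  0.015 ]
-70.38900618915316 0.2416917377476141
20.12698190533484 0.04236790735341123
[[-0.9487  0.3163 -0.0004]
 [ 0.3163  0.9487 -0.001 ]
 [ 0.     -0.0011 -1.    ]]
[[-0.0002 -0.9669 -0.2551  0.0691]
 [ 1.     -0.0005  0.0009  0.    ]
 [-0.001  -0.2551  0.9669 -0.1657]
 [ 0.      0.      0.      1.    ]] 68.62895799290936
```

```bash
cat >> h.py <<'E'
np.set_printoptions(precision=4,suppress=True)
def go(xyz,yaw=None,base=None):
    "units from base pose (default: measured) to world xyz and tool-x yaw in degrees"
    s=arm.state(); Rm=R.from_quat(s['eef_rot']).as_matrix(); p=s['tool_pos']
    y0=np.degrees(np.arctan2(Rm[1,0],Rm[0,0]))
    d=Rm.T@(np.array(xyz)-p)/.04
    print('units',d.round(2),'turn',None if yaw is None else round(-((yaw-y0+180)%360-180)/6,2),'at',p.round(4),'yaw',round(y0,2))
E
python3 -c "
from h import *
go((.4997,-.2744,.2),109.6)"
```

```text
units [-14.02 -19.43   0.47] turn 8.66 at [0.2134 0.6402 0.2181] yaw 161.56
```

Emit:
move_arm(plan=[{"xyz":[-14.02,-19.43,0.45],"turn":8.66},{"xyz":[-14.02,-19.43,0.45],"turn":8.66},{"xyz":[-14.02,-19.43,0.45],"turn":8.66},{"xyz":[-14.02,-19.43,0.45],"turn":8.66},{"xyz":[-14.02,-19.43,0.45],"turn":8.66},{"xyz":[-14.02,-19.43,0.45],"turn":8.66},{"xyz":[-14.02,-19.43,0.45],"turn":8.66},{"xyz":[-14.02,-19.43,0.45],"turn":8.66},{"xyz":[-14.02,-19.43,0.45],"turn":8.66},{"xyz":[-14.02,-19.43,0.45],"turn":8.66},{"xyz":[-14.02,-19.43,0.45],"turn":8.66},{"xyz":[-14.02,-19.43,0.45],"turn":8.66},{"xyz":[-14.02,-19.43,0.45],"turn":8.66},{"xyz":[-14.02,-19.43,0.45],"turn":8.66},{"xyz":[-14.02,-19.43,0.45],"turn":8.66},{"xyz":[-14.02,-19.43,0.45],"turn":8.66},{"xyz":[-14.02,-19.43,0.45],"turn":8.66},{"xyz":[-14.02,-19.43,0.45],"turn":8.66},{"xyz":[-14.02,-19.43,0.45],"turn":8.66},{"xyz":[-14.02,-19.43,0.45],"turn":8.66}], hand=0)

```text
time_s: 2.65
tool_pos: [0.4997, -0.2735, 0.2011]
eef_rot: [0.576, 0.817, 0.0, 0.0]
ft_force: [-0.5, 0.8, -0.1]
opening: 0.495
grip_force: 0.0
```

```bash
python3 -c "
from h import *
snap('wrist','w1'); go((.4997,-.2744,.2),109.6)"; cp pics/w1.png pics/w1v.png
```

```text
units [-0.02 -0.01  0.02] turn 0.01 at [ 0.4997 -0.2737  0.201 ] yaw 109.65
```

View pics/w1v.png

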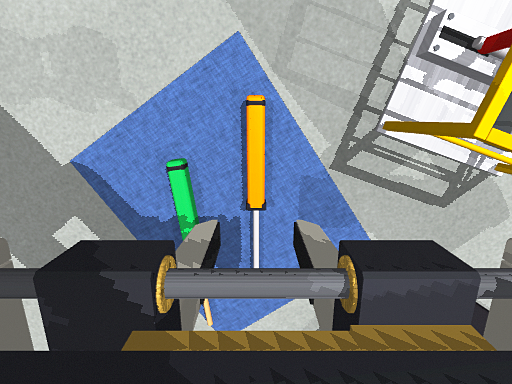

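The wrist view has the orange handle between the fingers, with its rear end at (257,97), front collar at (255,207) and the shaft below it. I'll refine the stick pose from these.

```bash
python3 -c "
from h import *
c=load('w1')
a=onplane(c,(256.5,97),.027);b=onplane(c,(255.3,207),.027);e=onplane(c,(256.5,262),.019)
print(a,b,e,np.linalg.norm(b-a)); u=(b-a)/np.linalg.norm(b-a);yaw=np.degrees(np.arctan2(u[1],u[0]));print(yaw)
g=b-u*.046; print(g, a+u*.094)
go((g[0],g[1],.005),yaw+180)"
```

```text
[ 0.4698 -0.185   0.027 ] [ 0.5128 -0.31    0.027 ] [ 0.5416 -0.3862  0.019 ] 0.1322235051656353
-71.00094904182485
[ 0.4978 -0.2665  0.027 ] [ 0.5004 -0.2739  0.027 ]
units [0.19 0.01 4.9 ] turn 0.11 at [ 0.4997 -0.2737  0.201 ] yaw 109.65
```

Emit:
move_arm(plan=[{"xyz":[0.03,0,1.5],"turn":0.08},{"xyz":[0.03,0,2.8],"turn":0.08},{"xyz":[0.03,0,3.7],"turn":0.08},{"xyz":[0.03,0,4.3],"turn":0.08},{"xyz":[0.03,0,4.7],"turn":0.08},{"xyz":[0.03,0,4.88],"turn":0.08},{"xyz":[0.03,0,4.88],"turn":0.08},{"xyz":[0.03,0,4.88],"turn":0.08}])

```text
time_s: 3.7
tool_pos: [0.4998, -0.2735, 0.0065]
eef_rot: [0.58, 0.815, 0.0, 0.001]
ft_force: [0.4, -1.1, 0.2]
opening: 0.499
grip_force: 0.0
```

Emit:
move_arm(plan=[{"xyz":[0,0,0],"turn":0},{"xyz":[0,0,0],"turn":0},{"xyz":[0,0,0],"turn":0},{"xyz":[0,0,0],"turn":0},{"xyz":[0,0,0],"turn":0},{"xyz":[0,0,0],"turn":0}], hand=-1, grip_force=45)

```text
time_s: 4.45
tool_pos: [0.4993, -0.2732, 0.0056]
eef_rot: [0.58, 0.815, -0.0, 0.0]
ft_force: [-2.2, -0.2, 3.9]
opening: 0.232
grip_force: 45.0
```

```bash
python3 -c "
from h import *
go((.4,-.12,.1),180);go((.4,-.12,.068),180)"
```

```text
units [ 4.43 -1.09 -2.36] turn -11.81 at [ 0.4993 -0.2732  0.0056] yaw 109.12
units [ 4.43 -1.09 -1.56] turn -11.81 at [ 0.4993 -0.2732  0.0056] yaw 109.12
```

Emit:
move_arm(plan=[{"xyz":[0,0,-0.4],"turn":0},{"xyz":[0,0,-1.2],"turn":0},{"xyz":[0.5,-0.1,-2],"turn":0},{"xyz":[1.5,-0.4,-2.36],"turn":-1.5},{"xyz":[2.7,-0.7,-2.36],"turn":-3},{"xyz":[3.8,-0.9,-2.36],"turn":-4.5},{"xyz":[4.43,-1.09,-2.36],"turn":-6},{"xyz":[4.43,-1.09,-2.36],"turn":-7.5},{"xyz":[4.43,-1.09,-2.36],"turn":-9},{"xyz":[4.43,-1.09,-2.36],"turn":-10.5},{"xyz":[4.43,-1.09,-2],"turn":-11.5},{"xyz":[4.43,-1.09,-1.56],"turn":-11.81},{"xyz":[4.43,-1.09,-1.56],"turn":-11.81},{"xyz":[4.43,-1.09,-1.56],"turn":-11.81}])

```text
time_s: 6.2
tool_pos: [0.4002, -0.1201, 0.0683]
eef_rot: [0.001, 1.0, -0.0, 0.0]
ft_force: [-0.0, 0.2, -1.6]
opening: 0.234
grip_force: 45.0
```

```bash
python3 - <<'E'
from h import *
go((.4,-.12,.068),180)
t=snap('top','t1'); s=snap('scene','s1')
a=cv2.resize(t['image'][60:260,170:370],None,fx=2,fy=2,interpolation=cv2.INTER_CUBIC)
b=cv2.resize(s['image'][130:330,190:390],None,fx=2,fy=2,interpolation=cv2.INTER_CUBIC)
cv2.imwrite('pics/v1.png',np.hstack([a,b])[:,:,::-1])
E
```

```text
units [0.   0.   0.01] turn -0.02 at [ 0.4002 -0.1201  0.0683] yaw 179.9
```

View pics/v1.png

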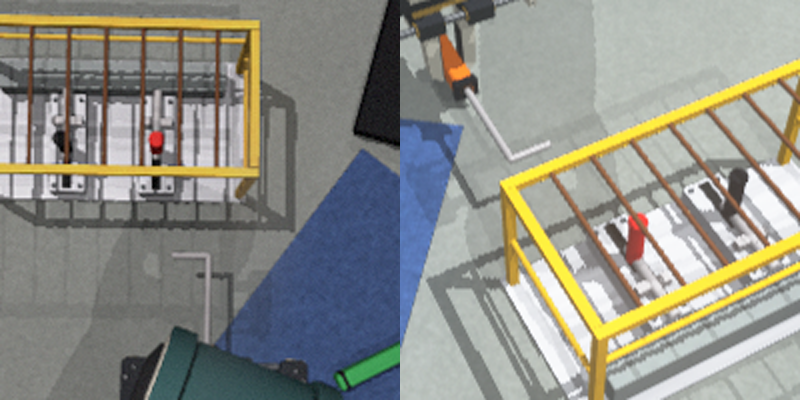

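The hook bend is at (208,255) in the top half and (512,159) in the scene half, with the tip at (174,254) and (549,144). The stick points at the guard front, right of the red knob.

```bash
python3 - <<'E'
from h import *
t=load('t1');s=load('s1')
for n,a,b in[('bend',(208,255),(112,159)),('tip',(174,254),(149,144)),('cap',(157,138),(238,220))]:
    print(n,*tri(t,(a[0]/2+169.75,a[1]/2+59.75),s,(b[0]/2+189.75,b[1]/2+129.75)))
for x,y,z in[(.55,-.12,.077),(.55,-.076,.077)]: print(proj(t,(x,y,z)),proj(s,(x,y,z)))
E
```

```text
bend [ 0.5499 -0.1184  0.0791] 0.9258889934203421
tip [ 0.5501 -0.0783  0.0802] 1.174925706436559
cap [ 0.6813 -0.0555  0.1001] 0.9969547437838597
[273.8796 187.0434] [244.6937 210.2768]
[255.1011 186.5547] [264.8105 202.3729]
```

Emit:
move_arm(plan=[{"xyz":[-0.6,-0.1,0],"turn":0},{"xyz":[-1.4,-0.1,0],"turn":0},{"xyz":[-2.2,-0.1,0],"turn":0},{"xyz":[-3,-0.1,0],"turn":0},{"xyz":[-3.6,-0.1,0],"turn":0},{"xyz":[-3.9,-0.1,0],"turn":0},{"xyz":[-3.9,-0.1,0],"turn":0},{"xyz":[-3.9,0.3,0],"turn":0},{"xyz":[-3.9,0.7,0],"turn":0},{"xyz":[-3.9,1.0,0],"turn":0},{"xyz":[-3.9,1.08,0],"turn":0},{"xyz":[-3.9,1.08,0],"turn":0}])

```text
time_s: 7.8
tool_pos: [0.5561, -0.0767, 0.0679]
eef_rot: [-0.0, 1.0, -0.0, 0.0]
ft_force: [0.3, -1.0, -2.5]
opening: 0.235
grip_force: 45.0
```

```bash
python3 - <<'E'
from h import *
t=snap('top','t2'); s=snap('scene','s2')
a=cv2.resize(t['image'][90:190,190:290],None,fx=4,fy=4,interpolation=cv2.INTER_CUBIC)
b=cv2.resize(s['image'][190:290,260:360],None,fx=4,fy=4,interpolation=cv2.INTER_CUBIC)
cv2.imwrite('pics/v2.png',np.hstack([a,b])[:,:,::-1])
E
```

```text
(no output)
```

View pics/v2.png

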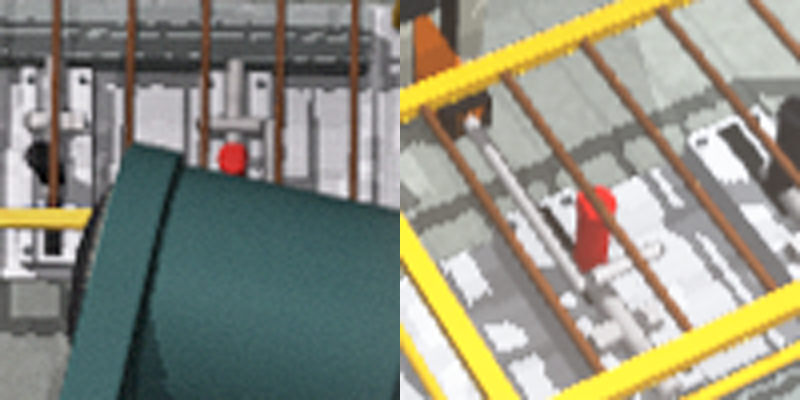

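The leg sits just behind the red post and the shaft is on its right. I'll pull gently.

Emit:
move_arm(plan=[{"xyz":[0.2,0,0],"turn":0},{"xyz":[0.4,0,0],"turn":0},{"xyz":[0.6,0,0],"turn":0},{"xyz":[0.75,0,0],"turn":0},{"xyz":[0.9,0,0],"turn":0},{"xyz":[1.0,0,0],"turn":0},{"xyz":[1.0,0,0],"turn":0}])

```text
time_s: 8.78
tool_pos: [0.5158, -0.0769, 0.0679]
eef_rot: [0.0, 1.0, 0.0, -0.0]
ft_force: [-0.2, 1.1, -1.8]
opening: 0.234
grip_force: 45.0
```

Emit:
move_arm(plan=[{"xyz":[0.05,0,0],"turn":0},{"xyz":[0.1,0,0],"turn":0},{"xyz":[0.1,0,0],"turn":0}])

```text
time_s: 9.15
tool_pos: [0.512, -0.0769, 0.0679]
eef_rot: [0.0, 1.0, -0.0, -0.0]
ft_force: [2.0, 0.4, -1.2]
opening: 0.235
grip_force: 45.0
```

Emit:
move_arm(plan=[{"xyz":[0.05,0,0],"turn":0},{"xyz":[0.08,0,0],"turn":0},{"xyz":[0.08,0,0],"turn":0}])

```text
time_s: 9.52
tool_pos: [0.5087, -0.0769, 0.0678]
eef_rot: [0.0, 1.0, -0.0, -0.0]
ft_force: [1.1, -0.3, -1.8]
opening: 0.234
grip_force: 45.0
```

Emit:
move_arm(plan=[{"xyz":[0.05,0,0],"turn":0},{"xyz":[0.08,0,0],"turn":0},{"xyz":[0.08,0,0],"turn":0}])

```text
time_s: 9.9
tool_pos: [0.5057, -0.0769, 0.0679]
eef_rot: [0.0, 1.0, -0.0, 0.0]
ft_force: [3.0, 0.4, -1.4]
opening: 0.234
grip_force: 45.0
```

```bash
python3 - <<'E'
from h import *
s=snap('scene','s3');snap('top','t3')
c0=load('s2')
a,b=[cv2.resize(c['image'][190:290,250:350],None,fx=4,fy=4,interpolation=cv2.INTER_CUBIC) for c in(c0,s)]
cv2.imwrite('pics/v3.png',np.hstack([a,b])[:,:,::-1])
E
```

```text
(no output)
```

View pics/v3.png

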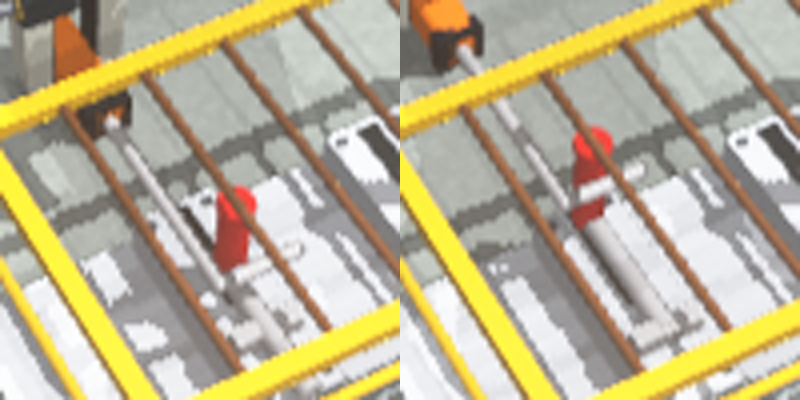

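The right half shows the knob moved towards the front with the leg hooked behind it. I'll continue until the force rises.

Emit:
move_arm(plan=[{"xyz":[0.05,0,0],"turn":0},{"xyz":[0.05,0,0],"turn":0}])

```text
time_s: 10.25
tool_pos: [0.505, -0.0768, 0.0685]
eef_rot: [0.0, 1.0, 0.0, 0.002]
ft_force: [15.5, 3.2, -4.9]
opening: 0.232
grip_force: 45.0
```

Emit:
move_arm(plan=[{"xyz":[0.05,0,0],"turn":0},{"xyz":[0.05,0,0],"turn":0}])

```text
time_s: 10.5
tool_pos: [0.5043, -0.0766, 0.0691]
eef_rot: [0.0, 1.0, 0.0, 0.004]
ft_force: [25.4, 3.0, -5.3]
opening: 0.233
grip_force: 45.0
```

Emit:
move_arm(plan=[{"xyz":[0.05,0,0],"turn":0},{"xyz":[0.05,0,0],"turn":0}])

```text
time_s: 10.75
tool_pos: [0.5032, -0.0765, 0.0696]
eef_rot: [0.0, 1.0, 0.0, 0.005]
ft_force: [32.4, 5.0, -6.2]
opening: 0.232
grip_force: 45.0
```

The stop is reached at 32 N. Now I'll ease off, sidestep right and withdraw.

Emit:
move_arm(plan=[{"xyz":[-0.1,0,0],"turn":0},{"xyz":[-0.2,0,0],"turn":0},{"xyz":[-0.3,0,0],"turn":0},{"xyz":[-0.4,0,0],"turn":0},{"xyz":[-0.4,0,0],"turn":0},{"xyz":[-0.4,0,0],"turn":0}])

```text
time_s: 11.5
tool_pos: [0.5156, -0.0769, 0.0678]
eef_rot: [0.0, 1.0, -0.0, -0.0]
ft_force: [-0.0, 1.4, -2.6]
opening: 0.234
grip_force: 45.0
```

```bash
python3 - <<'E'
from h import *
s=snap('scene','s4');c0=load('s3'); print(arm.state()['tool_pos'])
a,b=[cv2.resize(c['image'][180:280,240:340],None,fx=4,fy=4,interpolation=cv2.INTER_CUBIC) for c in(c0,s)]
cv2.imwrite('pics/v4.png',np.hstack([a,b])[:,:,::-1])
E
```

```text
[ 0.5156 -0.0769  0.0678]
```

View pics/v4.png

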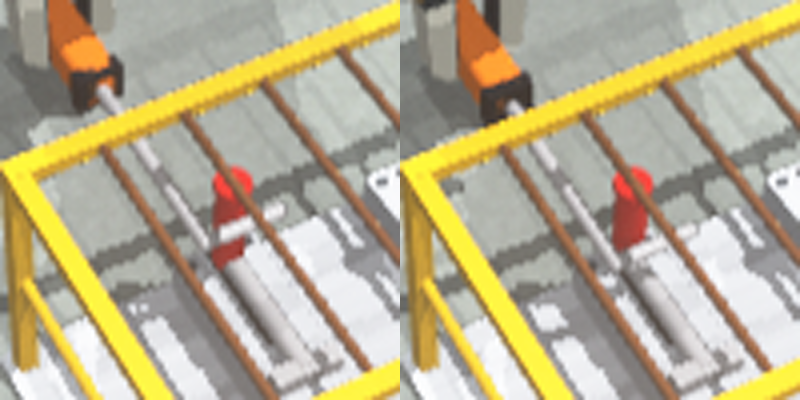

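The leg is clear of the post, which stays drawn out.

Emit:
move_arm(plan=[{"xyz":[0,-0.4,0],"turn":0},{"xyz":[0,-0.9,0],"turn":0},{"xyz":[0,-1.18,0],"turn":0},{"xyz":[0,-1.18,0],"turn":0},{"xyz":[0,-1.18,0],"turn":0},{"xyz":[0.5,-1.18,0],"turn":0},{"xyz":[1.3,-1.18,0],"turn":0},{"xyz":[2.2,-1.18,0],"turn":0},{"xyz":[2.9,-1.18,0],"turn":0},{"xyz":[2.9,-1.18,0],"turn":0},{"xyz":[2.9,-1.18,0],"turn":0}])

```text
time_s: 12.92
tool_pos: [0.4002, -0.1239, 0.0682]
eef_rot: [0.0, 1.0, -0.0, 0.0]
ft_force: [0.5, 1.2, -2.0]
opening: 0.232
grip_force: 45.0
```

```bash
python3 - <<'E'
from h import *
t=snap('top','t4'); s=snap('scene','s4')
a=cv2.resize(t['image'][60:260,170:370],None,fx=2,fy=2,interpolation=cv2.INTER_CUBIC)
b=cv2.resize(s['image'][130:330,190:390],None,fx=2,fy=2,interpolation=cv2.INTER_CUBIC)
cv2.imwrite('pics/v5.png',np.hstack([a,b])[:,:,::-1])
go((.4993,-.2732,.1),109.12);go((.4993,-.2732,.0056),109.12)
E
```

```text
units [-2.48 -3.73 -0.8 ] turn 11.82 at [ 0.4002 -0.1239  0.0679] yaw -179.99
units [-2.48 -3.73  1.56] turn 11.82 at [ 0.4002 -0.1239  0.0679] yaw -179.99
```

View pics/v5.png

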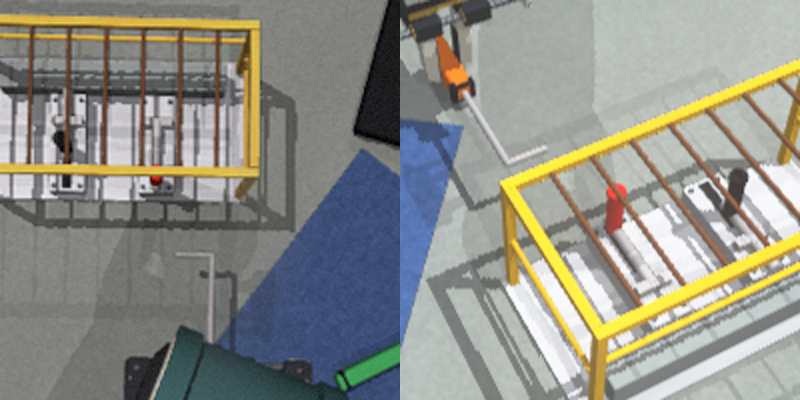

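The red bolt is drawn and the black is unchanged. The stick is out and still straight in the grip, so I'll take it back to the pad.

Emit:
move_arm(plan=[{"xyz":[0,0,-0.4],"turn":1.5},{"xyz":[0,0,-0.8],"turn":3},{"xyz":[0,0,-0.8],"turn":4.5},{"xyz":[0,0,-0.8],"turn":6},{"xyz":[-0.4,-0.6,-0.8],"turn":7.5},{"xyz":[-0.9,-1.35,-0.8],"turn":9},{"xyz":[-1.5,-2.25,-0.8],"turn":10.5},{"xyz":[-2.1,-3.15,-0.8],"turn":11.5},{"xyz":[-2.48,-3.73,-0.8],"turn":11.82},{"xyz":[-2.48,-3.73,-0.8],"turn":11.82},{"xyz":[-2.48,-3.73,-0.2],"turn":11.82},{"xyz":[-2.48,-3.73,0.4],"turn":11.82},{"xyz":[-2.48,-3.73,0.9],"turn":11.82},{"xyz":[-2.48,-3.73,1.25],"turn":11.82},{"xyz":[-2.48,-3.73,1.42],"turn":11.82},{"xyz":[-2.48,-3.73,1.5],"turn":11.82},{"xyz":[-2.48,-3.73,1.54],"turn":11.82},{"xyz":[-2.48,-3.73,1.54],"turn":11.82},{"xyz":[-2.48,-3.73,1.54],"turn":11.82}])

```text
time_s: 15.4
tool_pos: [0.499, -0.2734, 0.0066]
eef_rot: [0.58, 0.814, 0.0, 0.0]
ft_force: [0.2, 0.1, -1.7]
opening: 0.236
grip_force: 45.0
```

Still about 0.7–1 mm up; I'll lower the last bit and release.

Emit:
move_arm(plan=[{"xyz":[0,0,0.02],"turn":0},{"xyz":[0,0,0.025],"turn":0},{"xyz":[0,0,0.025],"turn":0}])

```text
time_s: 15.78
tool_pos: [0.499, -0.2733, 0.0059]
eef_rot: [0.58, 0.814, 0.0, 0.0]
ft_force: [-2.5, 2.7, 5.3]
opening: 0.232
grip_force: 45.0
```

Emit:
move_arm(plan=[{"xyz":[0,0,0],"turn":0},{"xyz":[0,0,0],"turn":0},{"xyz":[0,0,0],"turn":0},{"xyz":[0,0,0],"turn":0},{"xyz":[0,0,0],"turn":0},{"xyz":[0,0,-0.3],"turn":0},{"xyz":[0,0,-1],"turn":0},{"xyz":[0,0,-2],"turn":0},{"xyz":[0,0,-3.2],"turn":0},{"xyz":[0,0,-4.5],"turn":0},{"xyz":[0,0,-5],"turn":0},{"xyz":[0,0,-5],"turn":0}], hand=0)

```text
time_s: 17.27
tool_pos: [0.4991, -0.2735, 0.2066]
eef_rot: [0.58, 0.814, 0.0, 0.001]
ft_force: [-0.6, 0.2, -0.5]
opening: 0.498
grip_force: 0.0
```

```bash
python3 - <<'E'
from h import *
t=snap('top','t5'); s=snap('scene','s5'); w=snap('wrist','w5')
a=cv2.resize(s['image'][130:330],None,fx=.78,fy=.78)
b=cv2.resize(w['image'],(399,300))
s0=cv2.resize(load('s0')['image'][130:330],None,fx=.78,fy=.78)
cv2.imwrite('pics/v6.png',np.hstack([np.vstack([s0,a]),cv2.resize(w['image'],(399,312))])[:,:,::-1])
E
```

```text
(no output)
```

View pics/v6.png

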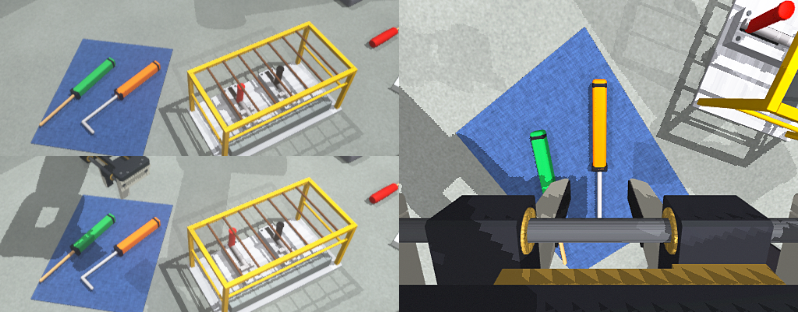

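The stick lies flat in its original spot (before and after match), the red bolt is out, the black is unmoved and the gripper is clear.

```bash
python3 -c "
from plant import arm
print(arm.finish_job())"
```

```text
the job is handed in; nothing more can be done
None
```

The job is handed in at about 17 s: the red bolt is drawn out to its stop, the black bolt looks unmoved in the pictures, and the hook stick lies flat back where it was found.

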